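# Load the dirty cutlery, then hold the washing-up brush ready over the plate

## Robot

A 7-joint arm with a two-finger parallel gripper is mounted at the origin on a cart in front of the work surface, level with it; the furniture and walls round the work are solid. World frame = base frame: x ahead of the robot, y to its left, z up, the work surface at z = 0. Lengths are in m, angles in degrees, forces in N, time in s.
With the tool pointing down it reaches from about 0.35 to 0.9 m from the base axis. Payload 19.9 kg.
Tool frame: the origin (TCP) lies midway between the tips of the shut fingers; the grasp point (between the pads) lies 19 mm behind it; z points along the fingers, y is the line along which they close (so a half turn about z gives the same grasp; the last joint's range is limited). The gripper opens to 94 mm and grips with 3 to 60 N. Pads are 16 mm wide; open, the fingers measure 119 mm over their backs; the gripper's body (75 mm by 177 mm) begins 78 mm behind the grasp point.
Start: joints at [-78.18, 23.915, -0.59, 92.452, 0.269, 63.638, -3.037], TCP at [0.153, 0.606, 0.174] pointing down, gripper open.
Joint ranges: [-161.28, 161.28], [-22.2, 115.67], [-73.04, 71.86], [3.21, 147.25], [-68.34, 248.33], [10.77, 114.83], [-161.83, 161.83]. Speed limits (degrees/s): [108.29, 108.29, 136.94, 136.94, 172.46, 172.46, 172.46].

## Interface

Orientations are given as [roll, pitch, yaw] about the fixed x, y, z axes, in that order (R = Rz(yaw) Ry(pitch) Rx(roll)).
In Python, from plant import * gives the robot as it stands.
- The arm moves only by the shell command python3 -m jog 'ROWS'. ROWS is a JSON list of rows, 1 to 20 of them, each of 5 numbers: the opening from 0.0 (shut) to 1.0 (fully open), then dx, dy, dz in m, then a turn about the tool's z in degrees; each row shifts and turns the commanded pose from where the row before left it, along the tool's axes as they then stand; what a row does not reach is not made up. A row lasts 1/8 s, in which the tool goes at most 0.0625 m and 10.7 degrees, less where a joint would pass 70% of its speed; a pose out of reach is approached as far as the arm can. The fingers move at their own pace and stop on an object; the grip force is fixed at half the most. Time passes only in rows, so rows that do not move let the fingers close. It prints the time, the measured TCP pose, the force, the opening and the grip force at its end.
- state(): the state, without advancing time (a new reading comes with each control period).
- snapshot(name): name is "scene" or "top" or "wrist"; returns a dict with "frame" (400x640x3 uint8, red, green, blue), "mtx" (3x3 intrinsics, pixels), "distortion" ([k1, k2, p1, p2, k3] as OpenCV has them; the pictures are not rectified), "camera_from_world" (4x4, takes a point from world to camera coordinates); the wrist camera has in their place "hand_eye" (4x4, takes a point from camera to tool coordinates, whose origin is the TCP and whose axes are the flange's). Camera axes: x right, y up, looking along -z (the intrinsics and any distortion apply to the point x, -y, -z); pixel columns grow to the right and rows downward; lengths in m; the calibration is good to about 2 mm. A picture is of the moment at which its call begins: read the wrist's pose just before it. There is no depth.
- job_done(): hands the job in; it is judged then, once.
The state is a dict: "clock": time; "joints": joint angles; "qd": joint speeds; "joint_efforts": joint torques, N m; "tcp_pos": TCP position; "orientation": TCP orientation; "wrist_force": force on the tool from outside, world axes, zero at the start; "ft_torque": the same for the moment, N m; "opening": opening from 0.0 (shut) to 1.0 (fully open); "grasp_force": force on a finger pad.
Only numpy, scipy, OpenCV 4.12 (cv2) and the standard library are available. Lean on these libraries where they do the work, as an engineer would, in place of code of your own. Each camera call takes 0.05 s, during which the arm holds its last target. There are 200 camera calls.

## Task

Clear up after the snack: lay the dirty fork flat and lengthwise in the free long compartment of the cutlery tray and the teaspoon flat in the short crosswise compartment, setting them down rather than dropping them. Then draw the washing-up brush up out of its stand, turn it until the bristles face straight down, and hold it still over the middle of the dirty plate, bristle tips about a hand's breadth (10 cm) above it. Finish there, still holding the brush in the air; leave the plate, the tablespoon in the tray and the mug at the front edge where they are.

Things in the scene. Friction and masses are not known exactly. Their poses are not given: they have to be found in the camera images.
- fork: Table fork lying flat on the worktop, 193 mm long, 26 mm wide at the tines, 15 mm high, 0.04 kg. Origin: centre of its underside. x along its length, tines towards +x, z up. The handle is 20 to 22 mm wide to the fingers and 10 to 12 mm high between x = -50 and x = -20 mm. Its sides are widest about 4 mm above the worktop and narrow upwards, so take it with the fingertips close to the surface.
- teaspoon: Steel teaspoon lying flat on the worktop, 130 mm long, 27 mm wide at the bowl, 11 mm high, 0.02 kg. Origin: centre of its underside. x along its length, bowl towards +x, z up. The handle is 18 to 20 mm wide to the fingers and 8 to 10 mm high between x = -30 and x = -10 mm. Its sides are widest about 4 mm above the worktop and narrow upwards, so take it with the fingertips close to the surface.
- tray: Fixed grey plastic dishwasher cutlery tray, 305 (x) by 168 mm (y), open above; walls 34 mm high, 4 mm thick, floor 4 mm. Origin: centre of underside; x lengthwise, away from the robot. Far end: two long compartments side by side, each 215 (x) by 78 mm (y) inside, 28 mm wall between; left (+y) free for the fork, right holds a tablespoon. Near end: one crosswise compartment, 78 (x) by 160 mm (y).
- fork_place (a point): Middle of the floor of the free long compartment of the tray, 4 mm above the worktop; axes as the tray's: the fork is to lie along this x, either way round.
- teaspoon_place (a point): Middle of the floor of the crosswise compartment of the tray, 4 mm above the worktop; axes as the tray's: the teaspoon is to lie along this y, either way round.
- stand: Fixed steel brush stand: a narrow upright lane, 92 mm (y) by 26 mm (x) inside, 3 mm walls, on a base plate 78 (x) by 140 mm (y), 6 mm thick, whose top is the lane's floor; its rolled top rim, 8 mm thick, is 114 mm above the worktop all round. Origin: centre of underside. The brush leans to the stand's -y, over the rim at that end.
- stand_rim (a point): Top of the stand's rim, in the middle of the end (-y of the stand) on which the brush leans, 114 mm above the worktop; axes as the stand's.
- brush: Dish brush, pale wooden handle, round head (50 mm), about 0.11 kg; stands handle down in the stand, leaning 37 deg from vertical, bristle side underneath. Straight handle, 18 mm wide (y), 12 mm thick (z). Origin: in the handle, 175 mm from its end, 149 mm up, about 35 mm outside the rim: grip here across the width. x along the handle to the head, z away from the bristles (up when they face down).
- bristle_tips (a point): Centre of the bristle tips of the brush: 65 mm along +x (the head's centre) and 32 mm along -z from the brush's origin; axes as the brush's.
- handle_end (a point): End of the brush's handle: 175 mm along -x from the brush's origin. At the start about 140 mm of the handle is inside the stand: it must be drawn out along its length by 150 mm or more. The brush balances about 65 mm from its origin towards this end.
- plate: Dirty pink plate lying loose on the worktop, 198 mm across, rim 22 mm high, floor 8 mm above the worktop. Origin: centre of its underside.
- tablespoon: Steel tablespoon, 188 by 39 by 16 mm, lying in the right-hand long compartment of the tray; to be left alone. Origin: centre of its underside.
- mug: White mug, 82 mm wide, 112 mm over its handle, 94 mm high, standing at the front left of the worktop, in front of the sink; to be left alone. Origin: on its underside.
Not all that is in view belongs to the job. What is shaped like the fork but yellow is not meant.

How it is judged:
By the outcome, as a careful person would: the job done as asked, in the order asked, and still so for the second after the job is handed in, while the arm keeps its last pose, push and grip.
It also fails if it takes over 72 s, if anything falls off the work surface, if the arm or the gripper's body presses on something with over 40 N, if the wrist force passes 120 N, or if a joint passes its speed limit or range.

## Working session

There is one attempt and no reset: what is moved stays moved. The work goes in short steps, Python scripts to look and compute and a shell command to move; the robot and the scene stay as the last step left them, time stands still between calls to the robot, and variables do not carry over. Pictures are saved under pics/ and viewed, at most 10 in all, crops included, and the job is handed in when it is done.

```bash
ls; mkdir -p pics; python3 - <<'E'
from plant import *
import cv2
print(state())
for n in ("scene","top"):
    s=snapshot(n); cv2.imwrite(f"pics/{n}0.png",s["frame"][:,:,::-1]); print(n,s["mtx"],s["distortion"],s["camera_from_world"])
E
```

```text
pics
{'clock': 0.0, 'joints': array([-78.18076483,  23.94833851,  -0.59148344,  92.48221715,
         0.27144233,  63.63941261,  -3.03551921]), 'qd': array([ 0.05910953,  0.08175539,  0.06115343,  0.0351147 , -0.09606364,
       -0.03342606, -0.02887825]), 'joint_efforts': array([-5.57771946e-04, -8.51252818e+01,  6.38228450e-01, -4.25998414e+01,
       -4.89217427e-02,  1.87145616e-02,  9.79332003e-05]), 'tcp_pos': array([0.15320304, 0.60552599, 0.17344624]), 'orientation': array([-1.79931669e+02,  6.61307704e-03,  1.65806632e+02]), 'wrist_force': array([ 0.12007414, -0.16262066, -0.02866385]), 'ft_torque': array([-0.02024773,  0.05698233,  0.0028805 ]), 'grasp_force': 0.0, 'opening': 0.9984047669307625}
scene [[363.89305656   0.         319.23016934]
 [  0.         363.89305656 205.42156066]
 [  0.           0.           1.        ]] [-0.0086858  0.         0.         0.         0.       ] [[ 0.90222163 -0.43123579 -0.00564187 -0.53022111]
 [ 0.23593759  0.48258809  0.84347032 -0.16839775]
 [-0.36101189 -0.7623283   0.53714615 -1.00137587]
 [ 0.          0.          0.          1.        ]]
top [[416.02196043   0.         320.96509116]
 [  0.         416.02196043 201.25340586]
 [  0.           0.           1.        ]] [-0.0192718  0.         0.         0.         0.       ] [[ 0.0263516  -0.99927803  0.02736817 -0.1592196 ]
 [ 0.99755686  0.02805841  0.06397691 -0.55590383]
 [-0.06469862  0.02561541  0.99757603 -1.33284007]
 [ 0.          0.          0.          1.        ]]
```

View pics/scene0.png

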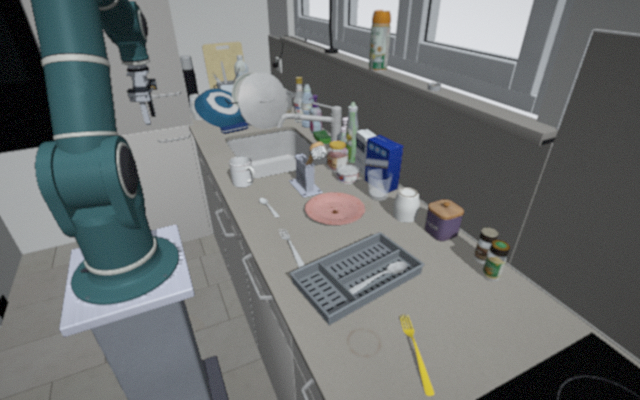

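View pics/top0.png

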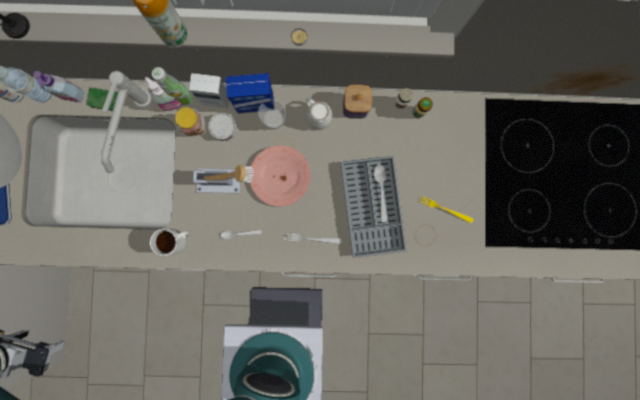

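The top view shows the fork (285–340, 238), the teaspoon (222–260, 234), the tray (372, 205), the plate (281, 176), the brush and stand (220, 177) and the mug (165, 241). I'll enlarge the working area.

```bash
python3 - <<'E'
import cv2
f=cv2.imread("pics/top0.png")[145:260,145:411]
cv2.imwrite("pics/crop1.png",cv2.resize(f,None,fx=3,fy=3,interpolation=cv2.INTER_CUBIC))
f=cv2.imread("pics/scene0.png")[130:330,220:430]
cv2.imwrite("pics/crop2.png",cv2.resize(f,None,fx=3,fy=3,interpolation=cv2.INTER_CUBIC))
E
```

```text
(no output)
```

View pics/crop1.png

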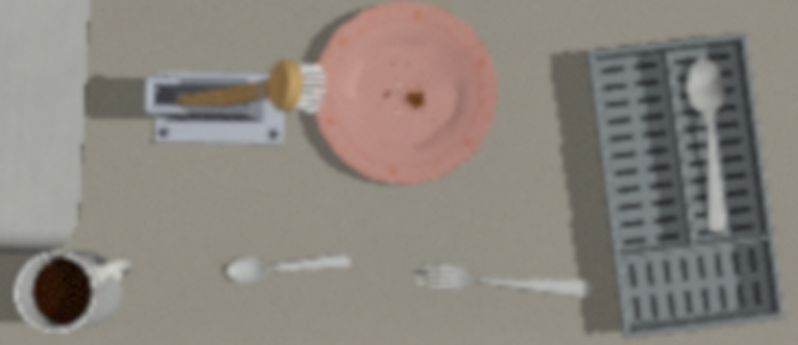

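View pics/crop2.png

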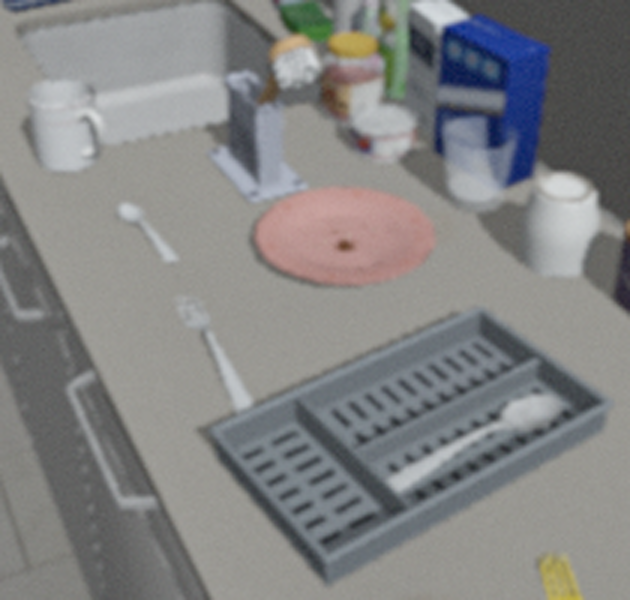

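The enlarged crops show:
- **Fork:** tines at crop1 (415,277), handle end at (588,289).
- **Teaspoon:** bowl at (225,270), end at (351,261).
- **Tray rim corners:** (588,51), (746,35), (780,313), (627,335).
- **Plate:** centre at (406,93).
- **Stand:** base front corners at (153,141) and (284,142), with the brush leaning towards −y (right).

```bash
cat > h.py <<'E'
import numpy as np, cv2
from scipy.spatial.transform import Rotation as R
from plant import *
def pose(s): 
    T=np.eye(4); T[:3,:3]=R.from_euler('xyz',s['orientation'],degrees=True).as_matrix(); T[:3,3]=s['tcp_pos']; return T
def world_from_cam(s,st=None):
    if 'camera_from_world' in s: return np.linalg.inv(s['camera_from_world'])
    return pose(st)@np.array(s['hand_eye'])
def p2w(s,W,uv,z):
    p=cv2.undistortPoints(np.array(uv,float).reshape(-1,1,2),s['mtx'],np.array(s['distortion']))[:,0]
    d=np.c_[p[:,0],-p[:,1],-np.ones(len(p))]@W[:3,:3].T
    o=W[:3,3]; return o+d*((z-o[2])/d[:,2])[:,None]
def w2p(s,W,X):
    C=np.linalg.inv(W); c=np.atleast_2d(X)@C[:3,:3].T+C[:3,3]
    return cv2.projectPoints(c*[1,-1,-1],np.zeros(3),np.zeros(3),s['mtx'],np.array(s['distortion']))[0][:,0]
E
python3 - <<'E'
from h import *
np.set_printoptions(precision=4,suppress=True)
s=snapshot('top');W=world_from_cam(s)
c=lambda *a:(np.array(a,float)+1)/3-.5+145 - 1/6
for n,z,pts in [('fork',.005,[(415,277),(588,289)]),('tea',.005,[(225,270),(351,261)]),('tray',.034,[(588,51),(746,35),(780,313),(627,335)]),('plate',.02,[(406,93)]),('stbase',.006,[(153,141),(284,142)]),('rim',.114,[(145,76),(147,114)]),('mug',.09,[(60,292),(128,266)])]:
    P=p2w(s,W,[c(*p) for p in pts],z); print(n,P[:,:2].tolist(),'mean',P.mean(0)[:2])
    if len(P)==2: d=P[0]-P[1]; print('  len',np.linalg.norm(d),'yaw',np.degrees(np.arctan2(d[1],d[0])))
    if len(P)==4: print([ (np.linalg.norm(P[i]-P[i-1]),np.degrees(np.arctan2(*(P[i]-P[i-1])[1::-1]))) for i in range(4)])
w=snapshot('wrist');print(w['mtx'],w['hand_eye'])
E
```

```text
fork [[0.44069062629517053, -0.02361586733147769], [0.43251380793648386, -0.2123186741144073]] mean [ 0.4366 -0.118 ]
  len 0.188879881528517 yaw 87.51882710757701
tea [[0.4428387637938812, 0.1822989612553425], [0.45620477330665055, 0.046373715192745316]] mean [0.4495 0.1143]
  len 0.13658082855025092 yaw 95.61604139312146
tray [[0.689511423888849, -0.2041540785248963], [0.7123939239337315, -0.37562112524241625], [0.41290637897379523, -0.41684810017864177], [0.3855534337586497, -0.25293199002485617]] mean [ 0.5501 -0.3124]
[(np.float64(0.3078469496588983), np.float64(9.116857621156234)), (np.float64(0.1729871582468832), np.float64(-82.39871588394396)), (np.float64(0.3023118473505827), np.float64(-172.16201667998445)), (np.float64(0.16618265487074976), np.float64(99.47374685739561))]
plate [[0.6397508814342582, -0.008409980315100582]] mean [ 0.6398 -0.0084]
stbase [[0.5808139012469064, 0.2660551125290186], [0.5837787032108117, 0.12376297127004544]] mean [0.5823 0.1949]
  len 0.1423230252445076 yaw 91.19364331712393
rim [[0.6376192775232872, 0.24736166263591935], [0.5992643095742681, 0.24356916055667255]] mean [0.6184 0.2455]
  len 0.03854201134335583 yaw 5.64699524256578
mug [[0.4179785848981438, 0.3298843186778217], [0.4461046301349812, 0.26244698965737373]] mean [0.432  0.2962]
  len 0.07306755617972162 yaw 112.63952279976697
[[305.5521   0.     320.1254]
 [  0.     305.5521 203.6065]
 [  0.       0.       1.    ]] [[ 0.0008  0.9578  0.2876  0.0843]
 [ 1.     -0.0007 -0.0003  0.0003]
 [-0.0001  0.2876 -0.9578 -0.2109]
 [ 0.      0.      0.      1.    ]]
```

```bash
cat > t.py <<'E'
# t.py x y z [yaw]: displacement in present tool axes
from h import *; import sys
a=list(map(float,sys.argv[1:])); s=state(); T=pose(s)
print('clock',s['clock'],'tool d',(T[:3,:3].T@(np.array(a[:3])-T[:3,3])).round(4),'dist',np.linalg.norm(a[:3]-T[:3,3]).round(3))
if len(a)>3: print('turn',(s['orientation'][2]-a[3]+90)%180-90,'yaw',s['orientation'])
E
python3 -m jog '[[1,0,0,0,9.79],[1,0,0,0,9.79],[1,0,0,0,9.79],[1,0,0,0,9.79],[1,0,0,0,9.79],[1,0,0,0,9.79],[1,0,0,0,9.79],[1,0,0,0,9.79]]'; python3 t.py .42 .25 .18 87.5
```

```text
clock: 1.2
tcp_pos: [0.1532, 0.6058, 0.1739]
orientation: [-180.0, 0.0, 87.2]
wrist_force: [-0.3, 0.6, 0.1]
opening: 1.001
grasp_force: 0.0
clock 1.2 tool d [-0.3421  0.2841 -0.006 ] dist 0.445
turn -0.3367959908573539 yaw [-1.79996586e+02  2.27103555e-02  8.71632040e+01]
```

```bash
python3 -m jog '[[1,-0.0428,0.0355,0,0],[1,-0.0428,0.0355,0,0],[1,-0.0428,0.0355,0,0],[1,-0.0428,0.0355,0,0],[1,-0.0428,0.0355,0,0],[1,-0.0428,0.0355,0,0],[1,-0.0428,0.0355,0,0],[1,-0.0428,0.0355,0,0],[1,-0.05,0.003,0,0],[1,-0.05,0.003,0,0],[1,-0.05,0.003,0,0],[1,-0.05,0.003,0,0],[1,-0.05,0.003,0,0],[1,-0.05,0.003,0,0],[1,-0.05,0.003,0,0],[1,-0.05,0.003,0,0],[1,0,0,0,0]]'; python3 t.py .4351 -.153 .003 87.5
python3 - <<'E'
from h import *
st=state();w=snapshot('wrist');np.savez('w1.npz',T=pose(st));cv2.imwrite('pics/w1.png',w['frame'][:,:,::-1])
E
```

```text
clock: 3.32
tcp_pos: [0.4279, -0.1526, 0.1742]
orientation: [180.0, 0.1, 87.2]
wrist_force: [-0.3, 0.3, -0.2]
opening: 1.003
grasp_force: 0.0
clock 3.325 tool d [1.000e-04 7.200e-03 1.712e-01] dist 0.171
turn -0.30676819635370123 yaw [1.79989790e+02 6.89839996e-02 8.71932318e+01]
```

View pics/w1.png

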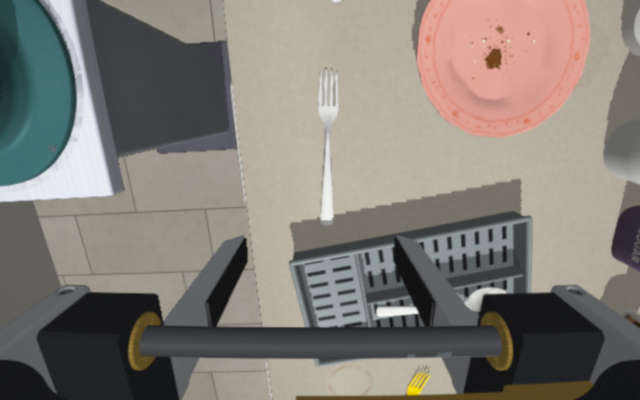

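The wrist view shows the fork tip at (329,68) and its handle end at (327,222). The tray rim corners on the near side are at (291,263) and (531,215).

```bash
python3 - <<'E'
from h import *
w=snapshot('wrist');W=np.load('w1.npz')['T']@w['hand_eye']
for z,p in ((.005,[(329,68),(327,222)]),(.034,[(291,263),(531,215)])):
    P=p2w(w,W,p,z);d=P[0]-P[1];print(P.round(4),P.mean(0).round(4),np.linalg.norm(d),np.degrees(np.arctan2(d[1],d[0])))
E
```

```text
[[ 0.4447 -0.0193  0.005 ]
 [ 0.4344 -0.2081  0.005 ]] [ 0.4395 -0.1137  0.005 ] 0.1891013067829878 86.88690972038128
[[ 0.386  -0.2509  0.034 ]
 [ 0.6885 -0.2011  0.034 ]] [ 0.5373 -0.226   0.034 ] 0.306645767744264 -170.65527126349377
```

```bash
python3 -m jog '[[1,0.002,0.0085,0.05,0],[1,0,0,0.05,0],[1,0,0,0.04,0],[0.6,0,0,0.02,0],[0.6,0,0,0.01,0],[0.6,0,0,0,0],[0,0,0,0,0],[0,0,0,0,0],[0,0,0,0,0],[0,0,0,0,0],[0,0,0,0,0]]'
```

```text
clock: 4.8
tcp_pos: [0.437, -0.1477, 0.0041]
orientation: [180.0, 0.0, 87.5]
wrist_force: [-0.1, 0.7, 0.0]
opening: 0.188
grasp_force: 0.0
```

```bash
python3 -m jog '[[0,0,0,0,0],[0,0,0,0,0],[0,0,0,0,0]]'
```

```text
clock: 5.18
tcp_pos: [0.4369, -0.1477, 0.0041]
orientation: [-180.0, 0.0, 87.5]
wrist_force: [-0.0, 0.1, 1.0]
opening: 0.003
grasp_force: 0.0
```

```bash
python3 -m jog '[[0.6,0,0,0,0],[0.6,0,0,0,0],[0.6,0,0,0,0],[0.6,0,0,0,0],[0.6,0,0,-0.05,0],[0.6,0,0,-0.05,0],[0.6,0,0,0,0]]'
python3 - <<'E'
from h import *
st=state();w=snapshot('wrist');np.savez('w2.npz',T=pose(st));cv2.imwrite('pics/w2.png',w['frame'][:,:,::-1])
E
```

```text
clock: 6.05
tcp_pos: [0.4388, -0.1479, 0.1068]
orientation: [179.7, -0.0, 87.5]
wrist_force: [0.9, -0.0, -0.2]
opening: 0.598
grasp_force: 0.0
```

View pics/w2.png

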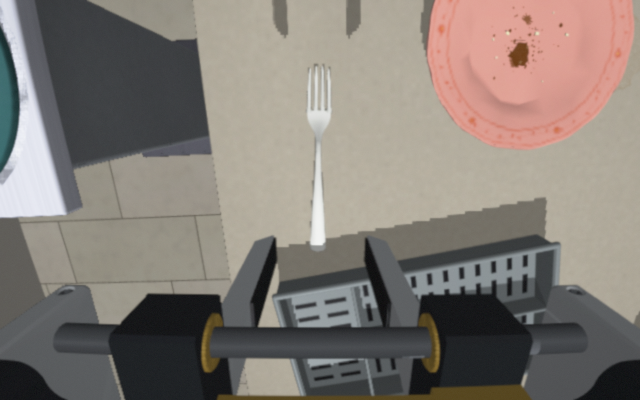

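The fork is still flat, tip at (319,65) and end at (317,247), roughly centred between the fingers. The grip simply rode over it.

```bash
python3 - <<'E'
from h import *
w=snapshot('wrist');W=np.load('w2.npz')['T']@w['hand_eye']
P=p2w(w,W,[(319,65),(317,247)],.005);d=P[0]-P[1];print(P.round(4),P.mean(0).round(4),np.linalg.norm(d),np.degrees(np.arctan2(d[1],d[0])))
E
python3 t.py .4363 -.151 0.001 87.2
```

```text
[[ 0.4437 -0.0199  0.005 ]
 [ 0.4333 -0.2075  0.005 ]] [ 0.4385 -0.1137  0.005 ] 0.18790678532962307 86.80572095445717
clock 6.15 tool d [-0.0038 -0.0008  0.1031] dist 0.103
turn 0.3194433331943287 yaw [ 1.79952942e+02 -2.84198232e-02  8.75194433e+01]
```

```bash
python3 -m jog '[[0.6,-0.002,-0.0015,0.05,0],[0.6,0,0,0.04,0],[0.6,0,0,0.012,0],[0.6,0,0,0.003,0],[0.6,0,0,0,0],[0.2,0,0,0,0],[0,0,0,0,0],[0,0,0,0,0],[0,0,0,0,0],[0,0,0,0,0],[0,0,0,0,0]]'
```

```text
clock: 7.52
tcp_pos: [0.4353, -0.1497, -0.0009]
orientation: [-180.0, 0.0, 87.5]
wrist_force: [-0.4, 0.2, 1.1]
opening: 0.016
grasp_force: 0.0
```

```bash
python3 - <<'E'
from h import *
st=state();print(st['tcp_pos'],st['opening'],st['grasp_force'],st['wrist_force'])
w=snapshot('wrist');s=snapshot('scene')
a=cv2.resize(w['frame'][40:340,170:470],None,fx=1.9,fy=1.9);b=cv2.resize(s['frame'][190:290,230:270+40],None,fx=2.8,fy=5.7)
b=cv2.resize(s['frame'][170:320,250:307],(217,570))
cv2.imwrite('pics/w3.png',np.hstack([a,b])[:,:,::-1])
E
```

```text
[ 0.43533358 -0.14967822 -0.00092962] 0.015981481346999362 0.0 [-0.41658481  0.19520239  1.05907584]
```

View pics/w3.png

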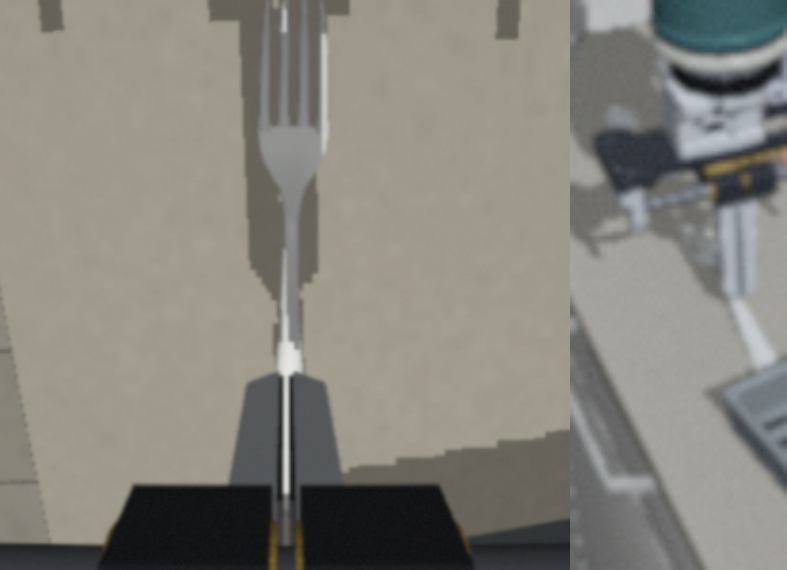

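```bash
python3 -m jog '[[0.5,0,0,0,0],[0.5,0,0,0,0],[0.5,0,0,0,0],[0.5,0,0,0,0],[0.5,0,0,0.002,0],[0.5,0,0,0,0]]';python3 -m jog '[[0.5,0,0,0.002,0],[0.5,0,0,0,0]]';python3 -m jog '[[0.5,0,0,0.002,0],[0.5,0,0,0,0]]'
```

```text
clock: 8.38
tcp_pos: [0.4353, -0.1496, -0.003]
orientation: [-180.0, 0.0, 87.5]
wrist_force: [0.1, -0.9, 0.2]
opening: 0.5
grasp_force: 0.0
clock: 8.62
tcp_pos: [0.4353, -0.1496, -0.005]
orientation: [-180.0, 0.0, 87.5]
wrist_force: [-0.7, -0.3, 1.0]
opening: 0.498
grasp_force: 0.0
clock: 8.88
tcp_pos: [0.4353, -0.1496, -0.007]
orientation: [-180.0, 0.0, 87.5]
wrist_force: [-0.2, -0.3, 0.4]
opening: 0.498
grasp_force: 0.0
```

```bash
python3 -m jog '[[0.5,0,0,0.003,0],[0.5,0,0,0,0]]';python3 -m jog '[[0.5,0,0,0.002,0],[0.5,0,0,0,0]]';python3 -m jog '[[0.5,0,0,0.002,0],[0.5,0,0,0,0]]'
```

```text
clock: 9.12
tcp_pos: [0.4352, -0.1496, -0.0101]
orientation: [-180.0, 0.0, 87.5]
wrist_force: [-0.7, -0.9, 0.2]
opening: 0.5
grasp_force: 0.0
clock: 9.38
tcp_pos: [0.4353, -0.1496, -0.012]
orientation: [-180.0, 0.0, 87.5]
wrist_force: [0.3, 1.0, -0.3]
opening: 0.504
grasp_force: 0.0
clock: 9.62
tcp_pos: [0.4353, -0.1496, -0.014]
orientation: [-180.0, 0.0, 87.5]
wrist_force: [0.2, 0.2, -0.4]
opening: 0.502
grasp_force: 0.0
```

```bash
for i in 1 2 3; do python3 -m jog '[[0.5,0,0,0.002,0],[0.5,0,0,0,0]]' | egrep 'tcp|force'; done
```

```text
tcp_pos: [0.4353, -0.1496, -0.016]
wrist_force: [0.1, -0.2, -0.5]
grasp_force: 0.0
tcp_pos: [0.4353, -0.1496, -0.018]
wrist_force: [-0.6, 0.0, -0.3]
grasp_force: 0.0
tcp_pos: [0.4353, -0.1496, -0.02]
wrist_force: [0.2, 0.5, 0.4]
grasp_force: 0.0
```

```bash
python3 - <<'E'
from h import *
st=state()
w=snapshot('wrist');s=snapshot('top')
np.savez('w4.npz',T=pose(st))
a=w['frame'][:,80:560]; b=cv2.resize(s['frame'][200:290,270:350],(320,360)); b=np.vstack([b,np.zeros((40,320,3),np.uint8)])
cv2.imwrite('pics/w4.png',np.hstack([a,b])[:,:,::-1])
W=pose(st)@w['hand_eye'];print(w2p(w,W,[st['tcp_pos'],st['tcp_pos']+[0.025,0,0]]))
E
```

```text
[[320.17079049 230.99437433]
 [353.92267085 229.61305745]]
```

View pics/w4.png

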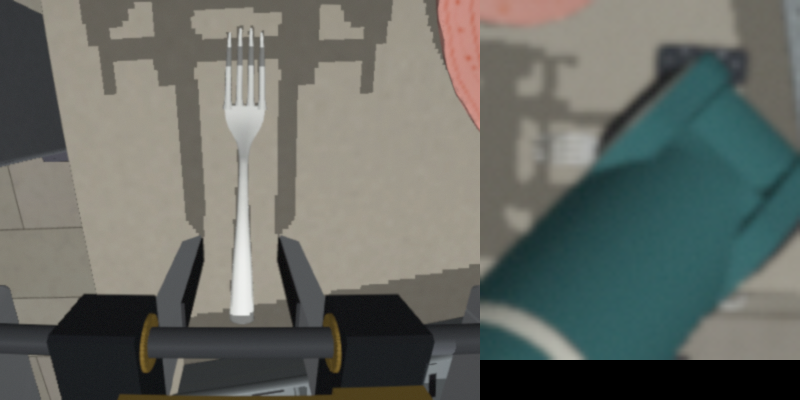

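```bash
python3 -m jog '[[0.35,0,0,0,0],[0.35,0,0,0,0],[0.35,0,0,0,0]]';python3 -m jog '[[0.35,0,0,0.002,0],[0.35,0,0,0,0]]' | egrep 'tcp|force|open'
```

```text
clock: 10.85
tcp_pos: [0.4354, -0.1496, -0.0199]
orientation: [180.0, 0.0, 87.5]
wrist_force: [0.2, -0.3, 0.1]
opening: 0.351
grasp_force: 0.0
tcp_pos: [0.4353, -0.1496, -0.0221]
wrist_force: [0.0, 0.1, 0.0]
opening: 0.349
grasp_force: 0.0
```

```bash
python3 -m jog '[[0.35,0,0,0.002,0],[0.35,0,0,0,0]]' | egrep 'tcp|force|open'
```

```text
tcp_pos: [0.4353, -0.1496, -0.024]
wrist_force: [0.0, 0.7, -0.1]
opening: 0.35
grasp_force: 0.0
```

```bash
python3 -m jog '[[0,0,0,0,0],[0,0,0,0,0],[0,0,0,0,0],[0,0,0,0,0]]' | egrep 'tcp|force|open'
```

```text
tcp_pos: [0.4354, -0.1496, -0.0239]
wrist_force: [-0.1, 0.0, -0.4]
opening: 0.131
grasp_force: 25.3
```

```bash
python3 -m jog '[[0.35,0,0,0,0],[0.35,0,0,0,0],[0.35,0,0,0,0],[0.35,0,0,0.003,0],[0.35,0,0,0,0]]' | egrep 'clock|tcp|force|open'
```

```text
clock: 12.48
tcp_pos: [0.4352, -0.1496, -0.0271]
wrist_force: [-0.8, -0.0, -0.2]
opening: 0.349
grasp_force: 0.0
```

```bash
python3 -m jog '[[0.35,0,0,0.002,0],[0.35,0,0,0,0]]' | egrep 'tcp|force|open'
```

```text
tcp_pos: [0.4353, -0.1497, -0.029]
wrist_force: [-0.1, 0.1, -0.6]
opening: 0.35
grasp_force: 0.0
```

```bash
python3 -m jog '[[0.35,0,0,0.001,0],[0.35,0,0,0,0]]' | egrep 'tcp|force|open'
```

```text
tcp_pos: [0.4354, -0.1496, -0.03]
wrist_force: [0.3, 0.7, -0.1]
opening: 0.35
grasp_force: 0.0
```

```bash
python3 -m jog '[[0.35,0,0,0.0015,0],[0.35,0,0,0.0,0]]' | egrep 'tcp|force|open'; python3 -m jog '[[0,0,0,0,0],[0,0,0,0,0],[0,0,0,0,0],[0,0,0,0,0]]' | egrep 'tcp|force|open'
```

```text
tcp_pos: [0.4355, -0.1497, -0.0311]
wrist_force: [-3.3, 1.1, 10.8]
opening: 0.349
grasp_force: 5.8
tcp_pos: [0.4358, -0.1498, -0.0311]
wrist_force: [-0.8, 0.5, 9.2]
opening: 0.209
grasp_force: 31.2
```

```bash
python3 -m jog '[[0,0,0,-0.01,0],[0,0,0,-0.02,0],[0,0,0,-0.04,0],[0,0,0,-0.04,0],[0,0,0,0,9.84],[0,0,0,0,9.84],[0,0,0,0,9.84],[0,0,0,0,9.84],[0,0,0,0,9.84],[0,0,0,0,9.84],[0,0,0,0,9.84],[0,0,0,0,9.84],[0,0.0233,0.0339,0,0],[0,0.0233,0.0339,0,0],[0,0.0233,0.0339,0,0],[0,0.0233,0.0339,0,0],[0,0,0,0,0],[0,0,0,0,0]]'; python3 t.py .5486 -.2697 -.0265 8.8
python3 - <<'E'
from h import *
st=state();w=snapshot('wrist');np.savez('w5.npz',T=pose(st));cv2.imwrite('pics/w5.png',w['frame'][:,:,::-1])
E
```

```text
clock: 15.98
tcp_pos: [0.5476, -0.2692, 0.0787]
orientation: [-180.0, 0.0, 8.7]
wrist_force: [0.1, 0.9, -0.1]
opening: 0.206
grasp_force: 30.0
clock 15.975 tool d [0.001  0.0007 0.1052] dist 0.105
turn -0.06109559380728058 yaw [-1.79987097e+02  2.89002567e-02  8.73890441e+00]
```

View pics/w5.png

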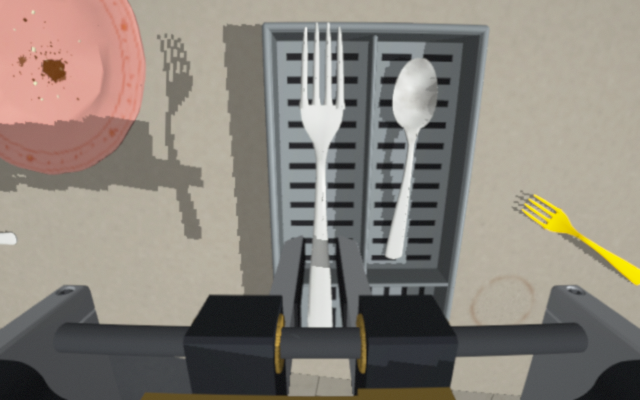

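The fork is held and parallel to the tray. The tray's far rim corners are at (265,24) and (488,27), and its divider runs from (374,37) to (366,268). I'll check the tray pose with these.

```bash
python3 - <<'E'
from h import *
np.set_printoptions(precision=4,suppress=True)
w=snapshot('wrist');W=np.load('w5.npz')['T']@w['hand_eye']
P=p2w(w,W,[(265,24),(488,27),(374,37),(366,268)],.034);print(P)
for i,j in ((0,1),(3,2)):
    d=P[j]-P[i];print(np.linalg.norm(d),np.degrees(np.arctan2(d[1],d[0])))
r=np.radians(8.8);c,s=np.cos(r),np.sin(r)
for o in ((.1525,.084),(.1525,-.084)): print('exp',.550+c*o[0]-s*o[1],-.311+s*o[0]+c*o[1])
E
```

```text
[[ 0.6884 -0.205   0.034 ]
 [ 0.7142 -0.3733  0.034 ]
 [ 0.692  -0.2881  0.034 ]
 [ 0.4993 -0.3198  0.034 ]]
0.17026173644850934 -81.29973059879121
0.1952847845348397 9.332699547345136
exp 0.6878540179227401 -0.20465847592517378
exp 0.7135556384184585 -0.3706808440081946
```

```bash
python3 -m jog '[[0,0.001,0,0.03,0],[0,0,0,0.03,0],[0,0,0,0.025,0],[0,0,0,0.01,0],[0,0,0,0.005,0],[0,0,0,0.003,0],[0,0,0,0,0]]'
```

```text
clock: 16.95
tcp_pos: [0.5494, -0.2695, -0.024]
orientation: [180.0, -0.0, 8.8]
wrist_force: [-0.5, 1.3, -0.5]
opening: 0.208
grasp_force: 30.0
```

```bash
python3 -m jog '[[0,0,0,0.0015,0],[0,0,0,0,0]]';python3 -m jog '[[0,0,0,0.001,0],[0,0,0,0,0]]'
```

```text
clock: 17.2
tcp_pos: [0.5492, -0.2693, -0.0258]
orientation: [180.0, -0.0, 8.8]
wrist_force: [-0.5, 0.1, -0.0]
opening: 0.206
grasp_force: 30.0
clock: 17.45
tcp_pos: [0.5491, -0.2693, -0.0269]
orientation: [180.0, -0.0, 8.8]
wrist_force: [-0.2, 0.2, -0.7]
opening: 0.21
grasp_force: 30.0
```

```bash
python3 -m jog '[[0,0,0,0.001,0],[0,0,0,0,0]]' | egrep 'tcp|wrist'; python3 -m jog '[[0.2,0,0,0,0],[0.3,0,0,0,0],[0.36,0,0,0,0],[0.36,0,0,0,0],[0.36,0,0,-0.02,0],[0.36,0,0,-0.04,0],[0.36,0,0,-0.05,0],[0.36,0,0,0,0]]'; python3 t.py .4515 .094 .03 95.6
```

```text
tcp_pos: [0.5492, -0.2694, -0.0271]
wrist_force: [-4.9, 5.3, 15.5]
clock: 18.7
tcp_pos: [0.5506, -0.2703, 0.0864]
orientation: [179.9, -0.3, 8.7]
wrist_force: [0.0, -0.0, -0.8]
opening: 0.357
grasp_force: 0.0
clock 18.7 tool d [-0.0428 -0.3753  0.0554] dist 0.382
turn -86.8525850523358 yaw [179.86507298  -0.26515611   8.74741495]
```

```bash
python3 -m jog '[[0.36,0,0,0,-9.65],[0.5,0,0,0,-9.65],[0.5,0,0,0,-9.65],[0.5,0,0,0,-9.65],[0.5,0,0,0,-9.65],[0.5,0,0,0,-9.65],[0.5,0,0,0,-9.65],[0.5,0,0,0,-9.65],[0.5,0,0,0,-9.65],[0.5,0.053,-0.009,0,0],[0.5,0.053,-0.009,0,0],[0.5,0.053,-0.009,0,0],[0.5,0.053,-0.009,0,0],[0.5,0.053,-0.009,0,0],[0.5,0.053,-0.009,0,0],[0.5,0.053,-0.009,0,0],[0.5,0,0,0,0],[0.5,0,0,0,0]]'; python3 t.py .4515 .094 -.03 95.6
python3 - <<'E'
from h import *
np.set_printoptions(precision=4,suppress=True)
st=state();w=snapshot('wrist');cv2.imwrite('pics/w6.png',w['frame'][:,:,::-1]);W=pose(st)@w['hand_eye']
q=w2p(w,W,[[.4428,.1823,.005],[.4562,.0464,.005]]);print(q)
im=cv2.cvtColor(w['frame'],cv2.COLOR_RGB2GRAY).astype(float)
# cross-sections perpendicular to predicted axis
a,b=q; t=(b-a)/np.linalg.norm(b-a); n=np.array([-t[1],t[0]])
for f in np.arange(-.1,1.11,.05):
    c=a+f*(b-a); k=np.arange(-30,31)
    v=cv2.remap(im.astype(np.float32),(c[0]+k*n[0]).astype(np.float32)[None],(c[1]+k*n[1]).astype(np.float32)[None],1)[0]
    m=np.median(v); i=np.where(v>m+25)[0]; print(round(f,2),m,v.max(),(k[i[0]],k[i[-1]],len(i)) if len(i) else None)
E
```

```text
clock: 20.95
tcp_pos: [0.4501, 0.0933, 0.0823]
orientation: [-180.0, 0.0, 95.6]
wrist_force: [-0.1, -1.1, 1.2]
opening: 0.5
grasp_force: 0.0
clock 20.95 tool d [0.0006 0.0015 0.1123] dist 0.112
turn 0.012517511913273438 yaw [-1.79997107e+02  1.30251243e-02  9.56125175e+01]
[[321.7362 106.8008]
 [321.4764 245.8083]]
-0.1 163.9375 166.47656 None
-0.05 164.03125 166.21875 None
0.0 163.98438 166.59375 None
0.05 165.87695 244.53906 (np.int64(-6), np.int64(9), 16)
0.1 166.71875 241.5625 (np.int64(-10), np.int64(12), 23)
0.15 166.86719 225.34375 (np.int64(-11), np.int64(14), 26)
0.2 170.8125 219.81445 (np.int64(-12), np.int64(14), 27)
0.25 169.0791 210.28125 (np.int64(-11), np.int64(12), 24)
0.3 167.30762 183.38672 None
0.35 166.86035 178.12305 None
0.4 166.84375 210.03125 (np.int64(-1), np.int64(3), 5)
0.45 166.52344 214.3711 (np.int64(-1), np.int64(2), 4)
0.5 167.0 217.7793 (np.int64(-1), np.int64(3), 5)
0.55 166.46387 220.1875 (np.int64(-2), np.int64(3), 6)
0.6 166.78027 223.34863 (np.int64(-2), np.int64(3), 6)
0.65 167.4375 227.08789 (np.int64(-3), np.int64(3), 7)
0.7 167.63281 230.61523 (np.int64(-4), np.int64(4), 9)
0.75 167.51855 233.46875 (np.int64(-5), np.int64(4), 10)
0.8 166.98535 236.0 (np.int64(-5), np.int64(4), 10)
0.85 167.96875 238.5 (np.int64(-6), np.int64(4), 11)
0.9 167.125 241.0 (np.int64(-6), np.int64(5), 12)
0.95 167.0 243.92188 (np.int64(-7), np.int64(5), 13)
1.0 166.46875 168.53516 None
1.05 165.38281 168.61914 None
1.1 166.95312 168.60156 None
```

```bash
python3 -m jog '[[0.4,0,0.0015,0.05,0],[0.4,0,0,0.04,0],[0.35,0,0,0.015,0],[0.35,0,0,0.006,0],[0.35,0,0,0,0],[0.35,0,0,0,0]]';python3 t.py .4515 .094 -.0305
```

```text
clock: 21.75
tcp_pos: [0.4524, 0.0941, -0.0279]
orientation: [179.9, -0.0, 95.6]
wrist_force: [-0.0, -1.0, 0.2]
opening: 0.348
grasp_force: 0.0
clock 21.75 tool d [-0.     -0.0009  0.0026] dist 0.003
```

```bash
python3 -m jog '[[0.35,0,0,0.0025,0],[0.35,0,0,0,0],[0,0,0,0,0],[0,0,0,0,0],[0,0,0,0,0],[0,0,0,0,0]]'
```

```text
clock: 22.5
tcp_pos: [0.4519, 0.094, -0.0311]
orientation: [180.0, -0.0, 95.6]
wrist_force: [-0.5, 0.1, 5.8]
opening: 0.184
grasp_force: 30.5
```

```bash
python3 -m jog '[[0,0,0,-0.01,0],[0,0,0,-0.03,0],[0,0,0,-0.04,-3.2],[0,0,0,-0.03,0],[0,-0.0544,-0.0093,0,0],[0,-0.0544,-0.0093,0,0],[0,-0.0544,-0.0093,0,0],[0,-0.0544,-0.0093,0,0],[0,-0.0544,-0.0093,0,0],[0,-0.0544,-0.0093,0,0],[0,-0.0544,-0.0093,0,0],[0,-0.0544,-0.0093,0,0],[0,0,0,0,0],[0,0,0,0,0]]';python3 t.py .4449 -.3476 -.024 98.8
python3 - <<'E'
from h import *
s=snapshot('top'); cv2.imwrite('pics/top1.png',s['frame'][:,:,::-1])
w=snapshot('wrist');cv2.imwrite('pics/w7.png',w['frame'][:,:,::-1])
E
```

```text
clock: 24.25
tcp_pos: [0.4446, -0.3471, 0.0788]
orientation: [-180.0, -0.0, 98.8]
wrist_force: [-0.2, -0.2, -0.3]
opening: 0.181
grasp_force: 29.9
clock 24.25 tool d [-0.0005  0.0003  0.1028] dist 0.103
turn -0.00282891192483703 yaw [-1.79984776e+02 -2.17262204e-02  9.87971711e+01]
```

```bash
python3 -m jog '[[0,0,0,0.03,0],[0,0,0,0.03,0],[0,0,0,0.025,0],[0,0,0,0.012,0],[0,0,0,0.006,0],[0,0,0,0,0],[0,0,0,0.0015,0],[0,0,0,0,0]]'
```

```text
clock: 25.35
tcp_pos: [0.445, -0.3477, -0.0255]
orientation: [180.0, 0.0, 98.8]
wrist_force: [-0.3, -0.3, 0.4]
opening: 0.183
grasp_force: 29.9
```

```bash
python3 -m jog '[[0,0,0,0.001,0],[0,0,0,0,0]]'
```

```text
clock: 25.6
tcp_pos: [0.4448, -0.3476, -0.0268]
orientation: [180.0, 0.0, 98.8]
wrist_force: [0.6, -0.2, 0.0]
opening: 0.183
grasp_force: 29.9
```

```bash
python3 -m jog '[[0,0,0,0.0008,0],[0.15,0,0,0,0],[0.25,0,0,0,0],[0.35,0,0,0,0],[0.35,0,0,0,0],[0.35,0,0,-0.02,0],[0.35,0,0,-0.05,0],[0.5,0,0,-0.05,7.6],[1,0.0504,0.0205,-0.02,0],[1,0.0504,0.0205,-0.02,0],[1,0.0504,0.0205,-0.02,0],[1,0.0504,0.0205,-0.02,0],[1,0.0504,0.0205,-0.02,0],[1,0.0504,0.0205,-0.02,0],[1,0.0504,0.0205,-0.02,0],[1,0.0504,0.0205,-0.02,0],[1,0.0504,0.0205,-0.02,0],[1,0,0,0,0],[1,0,0,0,0]]'
python3 - <<'E'
from h import *
st=state();w=snapshot('wrist');np.savez('w8.npz',T=pose(st));s=snapshot('top')
cv2.imwrite('pics/top2.png',s['frame'][:,:,::-1])
a=w['frame'][60:300,190:450]; a=cv2.resize(a,(520,480),interpolation=cv2.INTER_CUBIC)
b=cv2.resize(s['frame'][150:262,335:411],(272,400),interpolation=cv2.INTER_CUBIC)
b=np.vstack([b,np.zeros((80,272,3),np.uint8)])
cv2.imwrite('pics/w8.png',np.hstack([a,b])[:,:,::-1])
E
```

```text
clock: 27.98
tcp_pos: [0.6193, 0.1088, 0.2729]
orientation: [180.0, 0.0, 91.2]
wrist_force: [-0.2, -0.5, 0.1]
opening: 1.002
grasp_force: 0.0
```

View pics/w8.png

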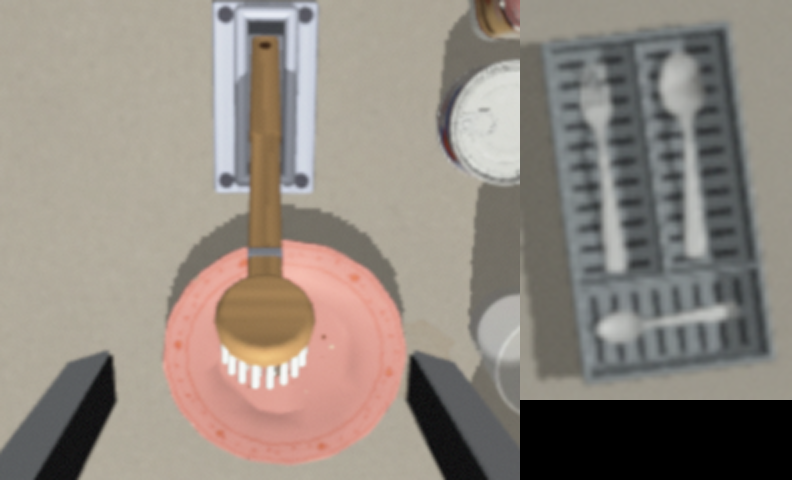

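The fork and teaspoon lie correctly in their compartments. The brush handle's centreline is at crop column 265 with its end at row 38. The head is centred at (265,318) and 99 px wide. The stand base's −y corners are at (213,190) and (314,190).

```bash
python3 - <<'E'
from h import *
np.set_printoptions(precision=4,suppress=True)
w=snapshot('wrist');T=np.load('w8.npz')['T'];W=T@w['hand_eye']
c=lambda u,v:((u+.5)/2-.5+190,(v+.5)/2-.5+60)
P=p2w(w,W,[c(213,190),c(314,190)],.006);print('base -y corners',P,P.mean(0))
P=p2w(w,W,[c(216,318),c(315,318)],.205);print('head',P,P.mean(0))
print('hnd end',p2w(w,W,[c(265,38)],.012))
# predict model: origin for candidates
from itertools import product
x=np.array([0,-np.sin(np.radians(37)),np.cos(np.radians(37))]); z=np.array([0,np.cos(np.radians(37)),np.sin(np.radians(37))])
for oy in (.105,.11,.115):
    o=np.array([.6205,oy,.149]);q=w2p(w,W,[o-.175*x+.006*z,o,o+.065*x+.008*z,o+.065*x-.032*z]);print(oy,((q-[190,60])*2).round(0).tolist())
E
```

```text
base -y corners [[0.5818 0.1287 0.006 ]
 [0.6605 0.1303 0.006 ]] [0.6212 0.1295 0.006 ]
head [[0.598  0.0939 0.205 ]
 [0.6458 0.0949 0.205 ]] [0.6219 0.0944 0.205 ]
hnd end [[0.6198 0.2403 0.012 ]]
0.105 [[265.0, 74.0], [262.0, 267.0], [261.0, 360.0], [260.0, 396.0]]
0.11 [[265.0, 67.0], [262.0, 258.0], [261.0, 351.0], [260.0, 388.0]]
0.115 [[265.0, 59.0], [263.0, 249.0], [262.0, 341.0], [260.0, 380.0]]
```

```bash
python3 - <<'E'
from h import *
np.set_printoptions(precision=4,suppress=True)
w=snapshot('top');W=world_from_cam(w)
x=np.array([0,-np.sin(np.radians(37)),np.cos(np.radians(37))]); z=np.array([0,np.cos(np.radians(37)),np.sin(np.radians(37))])
for oy in (.11,.12,.13):
    o=np.array([.6205,oy,.149]);q=w2p(w,W,[o-.175*x+.006*z,o+.065*x+.010*z,o+.09*x-.032*z]);print(oy,((q-145)*3).round(0).tolist())
from h import *
b=cv2.imread('pics/top0.png')[:, :, ::-1].astype(int)
v=b[171:176,195:260].mean(0); print([(195+i,tuple(map(int,p))) for i,p in enumerate(v)][::2])
E
```

```text
0.11 [[194.0, 104.0], [297.0, 85.0], [349.0, 87.0]]
0.12 [[185.0, 104.0], [286.0, 84.0], [339.0, 87.0]]
0.13 [[176.0, 104.0], [275.0, 84.0], [328.0, 86.0]]
[(195, (165, 169, 176)), (197, (121, 124, 131)), (199, (104, 107, 113)), (201, (105, 108, 115)), (203, (107, 110, 117)), (205, (96, 98, 104)), (207, (93, 95, 100)), (209, (94, 95, 99)), (211, (98, 97, 100)), (213, (100, 98, 99)), (215, (105, 101, 98)), (217, (109, 103, 97)), (219, (111, 104, 98)), (221, (114, 107, 97)), (223, (117, 107, 95)), (225, (119, 107, 95)), (227, (127, 113, 97)), (229, (133, 119, 101)), (231, (123, 113, 103)), (233, (120, 103, 81)), (235, (127, 103, 68)), (237, (126, 101, 65)), (239, (125, 100, 64)), (241, (165, 135, 89)), (243, (187, 155, 105)), (245, (178, 157, 127)), (247, (171, 170, 165)), (249, (178, 174, 170)), (251, (185, 173, 169)), (253, (189, 158, 150)), (255, (187, 142, 131)), (257, (189, 144, 135)), (259, (191, 147, 137))]
```

```bash
python3 -m jog '[[1,0.0152,0.002,0.02,0],[1,0,0,0.05,0],[1,0,0,0.05,0],[1,0,0,0.04,0],[1,0,0,0.01,0],[1,0,0,0,0]]'; python3 t.py .621 .124 .102
```

```text
clock: 28.92
tcp_pos: [0.6213, 0.1252, 0.1023]
orientation: [-180.0, 0.0, 91.2]
wrist_force: [-0.2, 0.2, -0.3]
opening: 1.0
grasp_force: 0.0
clock 28.925 tool d [-0.0012 -0.0004  0.0003] dist 0.001
```

```bash
python3 -m jog '[[0.4,0,0,0,0],[0.4,0,0,0,0],[0.4,0,0,0,0],[0.3,0,0,0,0],[0,0,0,0,0],[0,0,0,0,0],[0,0,0,0,0],[0,0,0,0,0],[0,0,0,0,0],[0,0,0,0,0]]'
```

```text
clock: 30.18
tcp_pos: [0.6213, 0.1251, 0.1022]
orientation: [-180.0, 0.0, 91.2]
wrist_force: [-0.4, 0.2, -0.4]
opening: 0.188
grasp_force: 30.0
```

```bash
python3 -m jog '[[0,-0.006,0,-0.008,0],[0,-0.012,0,-0.016,0],[0,-0.012,0,-0.016,0],[0,-0.012,0,-0.016,0],[0,-0.012,0,-0.016,0],[0,-0.012,0,-0.016,0],[0,-0.006,0,-0.008,0],[0,0,0,0,0]]'
python3 - <<'E'
from h import *
np.set_printoptions(precision=4,suppress=True)
st=state();T=pose(st)
for n in ('wrist','scene'):
    w=snapshot(n); W=world_from_cam(w,st); im=w['frame'];cv2.imwrite(f'pics/d1{n}.png',im[:,:,::-1])
    x=np.array([0,-.602,.799]);z=np.array([0,.799,.602]);o=T[:3,3]+[0,0,.047]
    print(n,'pred end,origin,headback,tips',w2p(w,W,[o-.175*x,o-.1*x+.006*z,o,o+.065*x+.01*z,o+.065*x-.032*z]).round(0).tolist())
    a=im.astype(int);m=((a[:,:,0]-a[:,:,2]>30)&(a[:,:,0]<215)&(a[:,:,0]-a[:,:,1]>8)&(a[:,:,1]-a[:,:,2]>12)).astype(np.uint8)
    k,l,s,c=cv2.connectedComponentsWithStats(m)
    for i in range(1,k):
        if s[i,4]>40: print(s[i],c[i].round(0))
E
```

```text
clock: 31.18
tcp_pos: [0.623, 0.0527, 0.1987]
orientation: [180.0, -0.0, 91.2]
wrist_force: [-0.2, -0.1, -0.5]
opening: 0.192
grasp_force: 30.0
wrist pred end,origin,headback,tips [[322.0, 89.0], [322.0, 138.0], [320.0, 260.0], [319.0, 383.0], [318.0, 391.0]]
[451   0  35  21 414] [464.   8.]
[ 304   77   38  210 5934] [320. 190.]
[525 116  13 112 174] [532. 172.]
[265 195  18  56 204] [274. 224.]
[400 200   7  18  41] [404. 208.]
[389 218  10  18  79] [393. 228.]
[398 219   9  31  47] [403. 235.]
[259 223  13  18  63] [264. 233.]
[ 301  297   39   31 1047] [320. 312.]
[278 314  10  60 357] [282. 345.]
[354 314   9  60 343] [359. 345.]
[471 316  34   9  64] [490. 319.]
[ 138  359  314   41 4213] [320. 387.]
[ 468  375   58   25 1267] [497. 387.]
scene pred end,origin,headback,tips [[309.0, 165.0], [313.0, 152.0], [322.0, 138.0], [326.0, 123.0], [331.0, 135.0]]
[373  10  18  17 265] [381.  18.]
[315 103  22   6  62] [325. 105.]
[320 120  14   9  64] [326. 123.]
[329 140  17  10 126] [337. 145.]
[307 144  12  19  77] [313. 153.]
[328 158   9  10  63] [333. 162.]
[428 199  36  21 505] [446. 209.]
[492 240  18  11  77] [500. 246.]
[400 316  35  81 607] [418. 357.]
```

```bash
cat > m.py <<'E'
from h import *
np.set_printoptions(precision=4,suppress=True)
st=state();T=pose(st);w=snapshot('wrist');W=T@w['hand_eye'];a=w['frame'].astype(int)
print(st['clock'],'F',st['wrist_force'],'tau',st['ft_torque'])
m=((a[:,:,0]-a[:,:,2]>30)&(a[:,:,0]<215)&(a[:,:,0]-a[:,:,1]>8)&(a[:,:,1]-a[:,:,2]>12))[:, 280:365]
print('rows:width',[(r,int(m[r].sum())) for r in range(0,225,15)])
o=T[:3,3]+T[:3,:3]@[0,0,-.047]
for th in range(60,-13,-6):
    c,s=np.cos(np.radians(th)),np.sin(np.radians(th)); X=T[:3,:3]@[-c,0,-s]; Y=T[:3,:3]@[0,1,0]; Z=T[:3,:3]@[s,0,-c]
    e=w2p(w,W,[o-.175*X+.006*Z])[0,1]; L=[]
    for r in (0,60,120,180):
        t=np.linspace(.01,.175,300);A=w2p(w,W,o-t[:,None]*X+.006*Z+.009*Y);B=w2p(w,W,o-t[:,None]*X+.006*Z-.009*Y)
        i=np.argmin(abs(A[:,1]-r)); L.append(round(float(abs(A[i,0]-B[i,0])),1))
    print(th,'end row',round(float(e)),'width at 0,60,120,180',L)
E
python3 m.py
python3 -m jog '[[0,-0.006,0,0.007,0],[0,-0.0066,0,0.0073,0],[0,-0.0085,0,0.0092,0],[0,-0.0085,0,0.0093,0],[0,-0.007,0,0.0104,0],[0,-0.007,0,0.0105,0],[0,0,0,0,0]]'
python3 m.py
```

```text
31.275 F [-0.8164  0.5823 -0.8854] tau [-0.1618  0.0502  0.0372]
rows:width [(0, 0), (15, 0), (30, 0), (45, 0), (60, 0), (75, 0), (90, 22), (105, 22), (120, 23), (135, 26), (150, 28), (165, 30), (180, 29), (195, 32), (210, 33)]
60 end row 104 width at 0,60,120,180 [18.4, 18.4, 19.8, 24.9]
54 end row 87 width at 0,60,120,180 [19.3, 19.3, 21.7, 25.9]
48 end row 69 width at 0,60,120,180 [20.4, 20.4, 23.4, 26.9]
42 end row 51 width at 0,60,120,180 [21.7, 22.1, 25.0, 27.8]
36 end row 32 width at 0,60,120,180 [23.2, 24.3, 26.5, 28.7]
30 end row 12 width at 0,60,120,180 [25.0, 26.4, 28.0, 29.5]
24 end row -8 width at 0,60,120,180 [27.3, 28.4, 29.4, 30.3]
18 end row -30 width at 0,60,120,180 [30.0, 30.6, 30.9, 31.2]
12 end row -52 width at 0,60,120,180 [32.9, 32.8, 32.5, 32.1]
6 end row -76 width at 0,60,120,180 [35.9, 35.1, 34.1, 33.1]
0 end row -101 width at 0,60,120,180 [39.3, 37.7, 36.0, 34.1]
-6 end row -127 width at 0,60,120,180 [43.0, 40.6, 38.0, 35.3]
-12 end row -154 width at 0,60,120,180 [47.4, 43.9, 40.4, 36.7]
clock: 32.2
tcp_pos: [0.6233, 0.0088, 0.1437]
orientation: [-179.9, 0.
[... 406 characters left out ...]
.3, 19.3, 21.7, 25.9]
48 end row 69 width at 0,60,120,180 [20.4, 20.4, 23.4, 26.9]
42 end row 51 width at 0,60,120,180 [21.7, 22.1, 25.0, 27.8]
36 end row 32 width at 0,60,120,180 [23.2, 24.3, 26.5, 28.7]
30 end row 12 width at 0,60,120,180 [25.0, 26.4, 28.0, 29.5]
24 end row -8 width at 0,60,120,180 [27.3, 28.5, 29.4, 30.3]
18 end row -30 width at 0,60,120,180 [30.0, 30.6, 30.9, 31.2]
12 end row -52 width at 0,60,120,180 [32.9, 32.8, 32.5, 32.1]
6 end row -76 width at 0,60,120,180 [35.9, 35.1, 34.1, 33.1]
0 end row -101 width at 0,60,120,180 [39.3, 37.7, 36.0, 34.1]
-6 end row -127 width at 0,60,120,180 [43.0, 40.6, 38.0, 35.3]
-12 end row -154 width at 0,60,120,180 [47.4, 43.9, 40.4, 36.7]
```

```bash
python3 -m jog '[[0,-0.005,0,0.0114,0],[0,-0.0055,0,0.0114,0],[0,-0.0034,0,0.012,0],[0,-0.0034,0,0.0123,0],[0,-0.0015,0,0.0125,0],[0,-0.0014,0,0.0124,0],[0,0,0,0.0,0],[0,0,0,0,0]]'
python3 m.py | head -2
```

```text
clock: 33.25
tcp_pos: [0.6243, -0.0106, 0.0727]
orientation: [180.0, 0.0, 91.2]
wrist_force: [0.1, -0.5, 0.1]
opening: 0.188
grasp_force: 30.0
33.25 F [ 0.0965 -0.5325  0.0778] tau [-0.1229  0.0402  0.0043]
rows:width [(0, 42), (15, 41), (30, 41), (45, 41), (60, 41), (75, 41), (90, 42), (105, 47), (120, 38), (135, 40), (150, 39), (165, 31), (180, 34), (195, 39), (210, 39)]
```

```bash
python3 -m jog '[[0,0,0,-0.02,0],[0,0,0,-0.02,0],[0,0,0,-0.02,0],[0,0,0,0,0]]' | egrep 'clock|tcp|open'
cat > n.py <<'E'
from h import *
np.set_printoptions(precision=4,suppress=True)
st=state();T=pose(st);o=T[:3,3]+T[:3,:3]@[0,0,-.047]
wr=snapshot('wrist');cv2.imwrite('pics/n.png',wr['frame'][:,:,::-1]);W=T@wr['hand_eye']
g=cv2.GaussianBlur(cv2.cvtColor(wr['frame'],cv2.COLOR_RGB2LAB),(1,5),0).astype(float)
for r in range(0,120,12):
    d=np.abs(np.diff(g[r,285:360],axis=0)).sum(1); c=int(320.5-285)
    l=np.argmax(d[:c]);R_=c+np.argmax(d[c:]); print(r,285+l,285+R_,R_-l, int(d[l]),int(d[R_]))
s=snapshot('scene');S=world_from_cam(s);cv2.imwrite('pics/ns.png',s['frame'][:,:,::-1])
a=s['frame'].astype(int);m=((a[:,:,0]-a[:,:,2]>25)&(a[:,:,0]<215)&(a[:,:,0]-a[:,:,1]>6)&(a[:,:,1]-a[:,:,2]>10)).astype(np.uint8)
m[:90]=0;m[200:]=0;m[:,:270]=0;m[:,350:]=0
k,l,q,c=cv2.connectedComponentsWithStats(m)
for i in range(1,k):
    if q[i,4]>15: print(q[i],c[i].round(1))
for th in (30,20,10,5,0,-5,-10):
    C,N=np.cos(np.radians(th)),np.sin(np.radians(th)); X=T[:3,:3]@[-C,0,-N];Z=T[:3,:3]@[N,0,-C]
    print(th,'scene end,-.1,origin,head,tips',w2p(s,S,[o-.175*X,o-.1*X,o,o+.065*X+.01*Z,o+.065*X-.032*Z]).round(0).tolist())
E
python3 n.py
```

```text
clock: 33.8
tcp_pos: [0.6253, -0.0106, 0.1348]
opening: 0.19
0 292 341 49 39 48
12 298 341 43 54 35
24 298 341 43 58 32
36 298 341 43 56 31
48 295 352 57 56 54
60 299 340 41 37 23
72 299 341 42 36 27
84 299 339 40 19 11
96 312 340 28 18 25
108 299 340 41 43 30
[324 130  24   8  76] [335.  133.6]
[339 141   7   9  45] [342.1 144.7]
[304 144  21  15  93] [316.  151.3]
[330 144   4   5  17] [331.7 145.7]
[331 157  17  15 161] [338.1 165.5]
30 scene end,-.1,origin,head,tips [[311.0, 170.0], [319.0, 167.0], [331.0, 164.0], [340.0, 158.0], [343.0, 172.0]]
20 scene end,-.1,origin,head,tips [[309.0, 161.0], [318.0, 162.0], [331.0, 164.0], [341.0, 162.0], [343.0, 176.0]]
10 scene end,-.1,origin,head,tips [[308.0, 153.0], [317.0, 157.0], [331.0, 164.0], [342.0, 166.0], [342.0, 179.0]]
5 scene end,-.1,origin,head,tips [[307.0, 148.0], [317.0, 155.0], [331.0, 164.0], [342.0, 168.0], [342.0, 181.0]]
0 scene end,-.1,origin,head,tips [[307.0, 144.0], [317.0, 152.0], [331.0, 164.0], [342.0, 170.0], [342.0, 182.0]]
-5 scene end,-.1,origin,head,tips [[307.0, 140.0], [317.0, 150.0], [331.0, 164.0], [342.0, 172.0], [341.0, 183.0]]
-10 scene end,-.1,origin,head,tips [[307.0, 136.0], [317.0, 147.0], [331.0, 164.0], [342.0, 173.0], [340.0, 184.0]]
```

```bash
cat > f.py <<'E'
from h import *
st=state();T=pose(st);o=T[:3,3]+T[:3,:3]@[0,0,-.047]
s=snapshot('scene');S=world_from_cam(s);a=s['frame'].astype(int)
m=((a[:,:,0]-a[:,:,2]>25)&(a[:,:,0]<215)&(a[:,:,0]-a[:,:,1]>6)&(a[:,:,1]-a[:,:,2]>10)).astype(np.uint8)
# box of free handle part, -175..-60 mm; best IoU over angle
q=w2p(s,S,[o])[0]
best=[]
x0,x1,y0,y1=int(q[0])-30,int(q[0])-8,int(q[1])-32,int(q[1])+8
M=m[y0:y1,x0:x1]
for th in np.arange(-12,20,1.):
  for dz in (-.004,-.002,0,.002,.004):
    C,N=np.cos(np.radians(th)),np.sin(np.radians(th)); X=T[:3,:3]@[-C,0,-N];Z=T[:3,:3]@[N,0,-C];Y=T[:3,:3]@[0,1,0]
    P=[o+[0,0,dz]+t*X+u*Y+v*Z for t in(-.175,-.03) for u in(-.009,.009) for v in(-.006,.006)]
    h=cv2.convexHull(w2p(s,S,P).astype(np.float32))
    I=np.zeros((400*8,640*8),np.uint8);cv2.fillConvexPoly(I,((h+.5)*8).astype(np.int32),255)
    A=cv2.resize(I,(640,400),interpolation=cv2.INTER_AREA)[y0:y1,x0:x1]/255.
    best.append((np.minimum(A,M).sum()/np.maximum(A,M).sum(),th,dz))
best.sort(reverse=True);print(best[:6]); print(o,st['clock'])
E
python3 f.py
```

```text
[(np.float64(0.5325082419067179), np.float64(1.0), 0.004), (np.float64(0.5143524168302648), np.float64(0.0), 0.004), (np.float64(0.5104637711641603), np.float64(0.0), 0.002), (np.float64(0.5075126109357719), np.float64(2.0), 0.004), (np.float64(0.49847435591286576), np.float64(1.0), 0.002), (np.float64(0.4924808131093134), np.float64(-1.0), 0.002)]
[ 0.62411053 -0.01047741  0.17960118] 33.9
```

```bash
python3 - <<'E'
from h import *
w=snapshot('wrist');W=np.load('w8.npz')['T']@w['hand_eye'];c=lambda u,v:((u+.5)/2-.5+190,(v+.5)/2-.5+60)
print('plate',p2w(w,W,[c(164,352),c(405,352),c(285,240),c(285,464)],.021).round(4))
E
python3 t.py .6384 .0566 .100
```

```text
plate [[ 0.5426 -0.0021  0.021 ]
 [ 0.7399  0.0018  0.021 ]
 [ 0.6385  0.0933  0.021 ]
 [ 0.645  -0.1052  0.021 ]]
clock 34.0 tool d [0.0668 0.0161 0.0319] dist 0.076
```

```bash
python3 -m jog '[[0,0.012,0.003,0,0],[0,0.02,0.005,0,0],[0,0.02,0.005,0,0],[0,0.012,0.0035,0.004,0],[0,0.004,0.001,0.008,0],[0,0,0,0.01,0],[0,0,0,0.008,0],[0,0,0,0.002,0],[0,0,0,0,0],[0,0,0,0,0],[0,0,0,0,0],[0,0,0,0,0]]'; python3 t.py .640 .058 .100; python3 f.py
```

```text
clock: 35.5
tcp_pos: [0.6403, 0.0577, 0.1007]
orientation: [180.0, -0.0, 91.2]
wrist_force: [0.4, 0.0, -1.7]
opening: 0.188
grasp_force: 30.0
clock 35.5 tool d [ 0.0003 -0.0003  0.0007] dist 0.001
[(np.float64(0.4586402565819617), np.float64(1.0), 0.004), (np.float64(0.4512342605107776), np.float64(2.0), 0.004), (np.float64(0.4460165357871796), np.float64(0.0), 0.002), (np.float64(0.44412656831655867), np.float64(0.0), 0.004), (np.float64(0.43763058921855413), np.float64(1.0), 0.002), (np.float64(0.43297886751557846), np.float64(-1.0), 0)]
[0.64033035 0.05771676 0.14774388] 35.5
```

```bash
python3 -c "
from plant import *
print(job_done())"
```

```text
the job is handed in; nothing more can be done
None
```

I handed the job in at about 35.5 s. The fork and teaspoon lie flat in their tray compartments, and the brush is held level, bristles down. By measurement the tips are over the plate's centre and about 10.5 cm above its floor, and I didn't take a last picture to check.

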